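Drive the dowel flush with the spring pin setter

TASK

Use the spring-powered pin setter on the welding table to drive the dowel flush into the aluminium block: draw the T-handle back until you feel the sear catch, without forcing the striker hard against the buffer just behind the catch point, let go of the handle so that the striker stays cocked, then press the trip lever gently down to fire it. The blow must drive the dowel (do not push it in by hand), and leave the loose things round the tool where they are.

Things in the scene. Friction and masses are not known exactly. Their poses are not given: they have to be found in the camera images.
- pin_setter: Pin setter, fixed to the table: dark base plate 12 mm thick, aluminium housing 82 mm high, and at one end an upright aluminium work block with a dark strap. Origin on the table under the striker; x runs along the striker from T-handle to work block, z up. Along x: base plate (86 mm wide) -70 to 135 mm, housing (60 mm wide) -37 to 67 mm, work block 105 to 131 mm.
- striker (a joint): Draw of the striker in m along -x of the pin setter; 0 = nose flush on the work block; about 0.009 at the start (nose rests on the dowel). A spring drives it forward: 4 N at 0, plus 0.12 N per mm. A hidden sear drops in front of its collar at a draw of 0.037 to 0.063, unknown and different each time, and then holds it; lifting the sear adds up to 5 N just before. Weighs 0.35 to 0.7 kg.
- t_handle (a point): Centre of the T-handle's cross-bar at the rear of the striker: level steel bar 14 mm thick, 60 mm long, along y of the pin setter, 90 mm above the table, on a 12 mm post on the 18 mm striker rod (rod top 54 mm above the table). About 55 mm free between bar and housing at the start, open behind. Axes as the pin setter's.
- buffer (a joint): Compression in m of the hidden rubber buffer in the housing, which the striker meets 1.5 mm after the sear has caught; 0 = untouched, 4 N per mm on top of the striker's spring. Over 0.003 (12 N on the buffer, 20 to 24 N in all on the handle) the striker is being forced.
- trip (a joint): Angle of the trip lever in rad: 0 = up, 0.32 = hard stop, grows as the pad is pressed down. It dips and springs up again by itself as the sear rides over the collar and drops in. Pressed, it lifts the sear: the cocked striker fires after 4 to 8 mm at the pad, at 4 to 12 N. Springs back when released. More than 25 N is too hard.
- trip_pad (a point): Middle of the upper face of the steel trip pad (26 mm along the striker, 24 mm across), at the end of the trip lever that sticks out of the housing's -y side; 81 mm above the table. Pressed straight down; the lever's pivot is 42 mm towards the housing.
- dowel (a joint): How far the dowel has been driven in m: 0 = standing 9 mm proud of the work block, 0.009 = flush. It is tight (14 N to move) and stays where it is driven.
- dowel_head (a point): Centre of the head of the steel dowel, 10 mm in diameter, level, 45 mm above the table, in the face of the work block that looks at the striker.
- gauge_block: Bystander: ground steel setting block with drilled holes, 50 x 75 x 25 mm, lying loose; origin under its centre.
- spanner: Bystander: spanner 219 mm long, lying loose; origin under its middle.
- bolt_0: Bystander: bolt standing loose on its head, 51 mm high; origin under its centre.
- nut_0: Bystander: hexagon nut, 19 x 22 x 10 mm, lying loose; origin under its centre.
- tape_measure: Bystander: tape measure, 38 x 99 x 65 mm, standing loose; origin under its centre.

How it is judged:
By the outcome, as a careful person would: the job done as asked, in the order asked, and still so for the second after the job is handed in, with the robot touching nothing.
It also fails if it takes over 48 s, if anything falls off the work surface, if the arm or the gripper's body presses on something with over 40 N, if the wrist force passes 120 N, or if a joint passes its speed limit or range.

ROBOT

A 6-joint arm with a two-finger parallel gripper is mounted at the origin on the work surface; the furniture and walls round the work are solid. World frame = base frame: x ahead of the robot, y to its left, z up, the work surface at z = 0. Lengths are in mm, angles in rad, forces in N, time in s.
With the tool pointing down it reaches from about 350 to 775 mm from the base axis. Payload 5.5 kg.
Tool frame: the origin (TCP) lies on the centre line of the jaws, within the pads' length; the fingertips stand ctrl.tip_reach ahead of it and the grasp point (between the pads) lies 11 mm behind it (ctrl.tip_reach is the distance from the TCP to the fingertips, in mm); z points along the fingers, y is the line along which they close (so a half turn about z gives the same grasp; the last joint's range is limited). The gripper opens to 85 mm and grips with 20 to 120 N. Pads are 22 mm wide; open, the fingers measure 114 mm over their backs; the gripper's body (76 mm by 85 mm) begins 54 mm behind the grasp point. The pads swing forward as they close: fully open they stand 13 mm farther back than shut.
Start: joints at [-1.249, 0.313, 0.046, 1.304, 0, 1.431], TCP at [256.199, -514.813, 239.323] pointing down, gripper open.
Joint ranges: [-2.76, 2.76], [-0.86, 1.69], [-1.03, 1.26], [-2.2, 2.34], [-1.47, 1.5], [-3.14, 3.14]. Speed limits (rad/s): [2.57, 2.57, 3.14, 3.14, 3.14, 3.14].

INTERFACE

Orientations are given as a 3x3 rotation matrix whose columns are the frame's x, y, z axes.
In Python, from rig import ctrl, imaging gives the robot as it stands. The module is installed in compiled form; this text tells all that it offers.
- The arm moves only by the shell command python3 -m creep 'ROWS' [OPENING]. ROWS is a JSON object of lists of equal length, an entry for each row: "xyz": the shift along the world's x, y, z in cm, a list of three; "spin": the turn about the world's z in degrees. In form: {"xyz": [[dx, dy, dz], ...], "spin": [spin, ...]}. A call has 1 to 20 rows; each row shifts and turns the commanded pose from where the row before left it; what a row does not reach is not made up. A row lasts 1/12 s, in which the tool goes at most 41.7 mm and 7.16 degrees, less where a joint would pass 70% of its speed; a pose out of reach is approached as far as the arm can. A call with a gripper value outside its range is refused whole. OPENING is the opening, from 0 (shut) to 1 (fully open), set as the call begins (- or left out, the last holds). The fingers move at their own pace and stop on an object; the grip force is fixed at half the most. Time passes only in rows, so rows that do not move let the fingers close. It gives the time, the measured TCP pose, the force, the opening and the grip force at its end, in the units of the state.
- ctrl.read_state(): the state, without advancing time (a new reading comes with each control period).
- imaging.get_image(name): name is "side" or "top" or "wrist"; returns the picture (480x640x3 uint8, blue, green, red); there is no depth.
- imaging.calibration(name): a dict with "fx", "fy", "cx", "cy" (pixels), "view" (4x4, takes a point from world to camera coordinates); the wrist camera has in their place "hand_eye" (4x4, takes a point from camera to tool coordinates, whose origin is the TCP and whose axes are the flange's). Camera axes: x right, y up, looking along -z (the intrinsics and any distortion apply to the point x, -y, -z); pixel columns grow to the right and rows downward; lengths in mm; the calibration is good to about 2 mm. A picture is of the moment at which its call begins: read the wrist's pose just before it. calibration takes no time and is no camera call.
- ctrl.close_job(): hands the job in; it is judged then, once.
The state is a dict: "clock": time; "joints": joint angles; "joint_vel": joint speeds; "joint_torque": joint torques, N m; "position": TCP position; "orientation": TCP orientation; "contact_force": force on the tool from outside, world axes, zero at the start; "ft_torque": the same for the moment, N m; "width": opening from 0.0 (shut) to 1.0 (fully open); "grasp_force": force on a finger pad.
Only numpy, scipy, OpenCV 4.12 (cv2) and the standard library are available. Lean on these libraries where they do the work, as an engineer would, in place of code of your own. Each camera call takes 0.05 s, during which the arm holds its last target. There are 200 camera calls.

## Working session

There is one attempt and no reset: what is moved stays moved. The work goes in short steps, Python scripts to look and compute and a shell command to move; the robot and the scene stay as the last step left them, time stands still between calls to the robot, and variables do not carry over. Pictures are saved under pics/ and viewed, at most 10 in all, crops included, and the job is handed in when it is done.

```bash
mkdir -p pics; python3 - <<'E'
from rig import ctrl, imaging
import cv2
s=ctrl.read_state()
print(s['clock'],s['position'],s['orientation'],s['contact_force'],s['width'],ctrl.tip_reach)
for n in ('side','top'):
    cv2.imwrite(f'pics/{n}0.png',imaging.get_image(n))
    print(n,imaging.calibration(n))
print(imaging.calibration('wrist'))
E
```

```text
0.0 [ 256.02357414 -514.31334865  238.40281394] [[ 8.95270938e-01  4.45521691e-01 -6.08841729e-04]
 [ 4.45522053e-01 -8.95269324e-01  1.71405102e-03]
 [ 2.18569585e-04 -1.80579248e-03 -9.99998346e-01]] [-0.34761029  0.14655756 -0.5538452 ] 1.0007523716659608 8.0
side {'fx': 473.11439154920606, 'fy': 473.11439154920606, 'cx': 318.43848707611295, 'cy': 244.77509693538138, 'view': array([[ 9.49722148e-01, -3.12447116e-01, -2.01156923e-02,
        -5.30583655e+02],
       [ 1.91656095e-01,  5.29353651e-01,  8.26469996e-01,
        -8.51877322e+01],
       [-2.47579852e-01, -7.88772154e-01,  5.62621281e-01,
        -9.19885890e+02],
       [ 0.00000000e+00,  0.00000000e+00,  0.00000000e+00,
         1.00000000e+00]])}
top {'fx': 519.5971614008389, 'fy': 519.5971614008389, 'cx': 316.2260372955611, 'cy': 233.60048767637167, 'view': array([[ 1.11666045e-01, -9.93743063e-01,  2.32770046e-03,
        -2.25618461e+02],
       [ 9.73589204e-01,  1.09870153e-01,  2.00131485e-01,
        -4.76479984e+02],
       [-1.99135020e-01, -2.00816675e-02,  9.79766284e-01,
        -8.35866016e+02],
       [ 0.00000000e+00,  0.00000000e+00,  0.00000000e+00,
         1.00000000e+00]])}
{'fx': 346.17115457391634, 'fy': 346.17115457391634, 'cx': 316.2257348807342, 'cy': 244.03421115211805, 'hand_eye': array([[-3.07075389e-04,  9.65734260e-01,  2.59532743e-01,
         6.43028718e+01],
       [ 9.99999454e-01,  3.73748955e-05,  1.04411105e-03,
        -7.83032458e-01],
       [ 9.98633801e-04,  2.59532922e-01, -9.65733744e-01,
        -1.34475746e+02],
       [ 0.00000000e+00,  0.00000000e+00,  0.00000000e+00,
         1.00000000e+00]])}
```

View pics/side0.png

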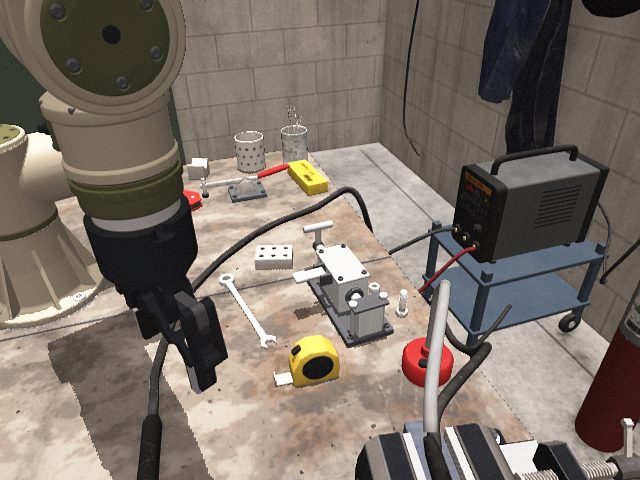

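View pics/top0.png

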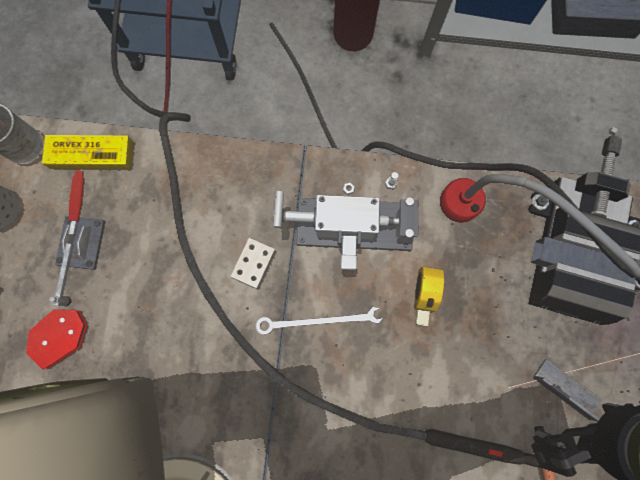

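The side view shows the T-handle at about (318,228) and the pad at about (306,276). In the top view the bar runs from (277,192) to (281,227), the trip pad is near (349,262), the work block near (409,218), and the gauge block sits at (253,263). Next I'll zoom in on both views for precise positions.

```bash
python3 - <<'E'
import cv2,numpy as np
a=cv2.imread('pics/top0.png')[175:285,265:425]
b=cv2.imread('pics/side0.png')[210:350,280:420]
cv2.imwrite('pics/ct.png',cv2.resize(a,None,fx=5,fy=5,interpolation=cv2.INTER_CUBIC))
cv2.imwrite('pics/cs.png',cv2.resize(b,None,fx=4,fy=4,interpolation=cv2.INTER_CUBIC))
E
```

```text
(no output)
```

View pics/ct.png

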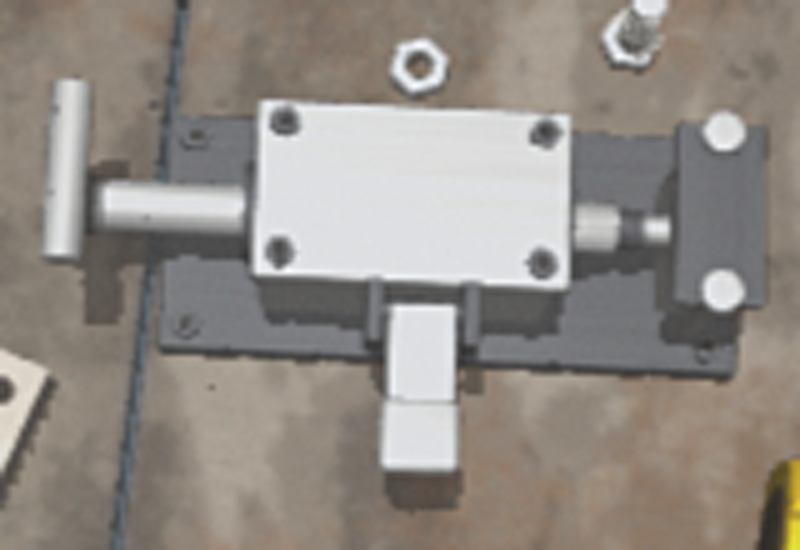

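View pics/cs.png

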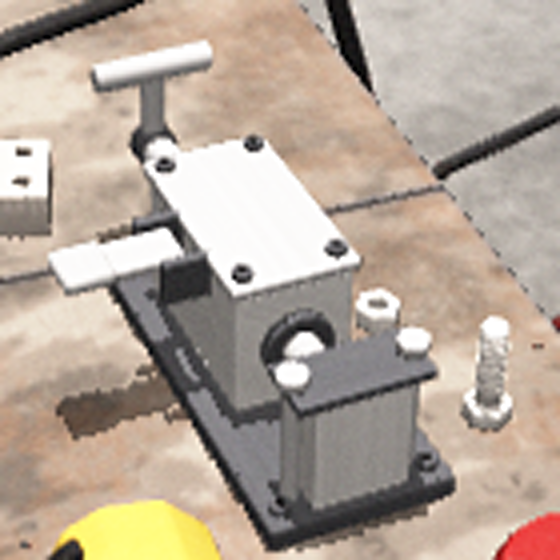

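The crops show the bar centre at top (278.4,208.8) and side (318.2,226). The pad centre is at top (349.2,262.4) and side (301,276.8). Now I'll cast rays.

```bash
cat > h.py <<'E'
import numpy as np
from rig import imaging
def ray(n,u,v):
    c=imaging.calibration(n);V=c['view'];R=V[:3,:3]
    d=R.T@np.array([(u-c['cx'])/c['fx'],-(v-c['cy'])/c['fy'],-1]);return -R.T@V[:3,3],d
def plane(n,u,v,z):
    o,d=ray(n,u,v);return o+d*(z-o[2])/d[2]
def tri(p,q):
    A=np.zeros((3,3));b=np.zeros(3)
    for o,d in (ray('top',*p),ray('side',*q)):
        d=d/np.linalg.norm(d);M=np.eye(3)-np.outer(d,d);A+=M;b+=M@o
    return np.linalg.solve(A,b)
E
python3 - <<'E'
from h import *
np.set_printoptions(precision=1,suppress=True)
T=lambda x,y:(265+x/5,175+y/5)
S=lambda x,y:(280+x/4,210+y/4)
print('bar',plane('top',*T(67,169),90),plane('side',*S(153,64),90),tri(T(67,169),S(153,64)))
e=[plane('top',*T(*p),90) for p in((72,80),(62,258))];print('ends',e,np.linalg.norm(e[0]-e[1]))
print('pad',plane('top',*T(421,437),81),plane('side',*S(84,267),81),tri(T(421,437),S(84,267)))
h=[plane('top',*T(*p),82) for p in((258,100),(572,115),(570,290),(252,276))]
print('housing',h,np.mean(h,0))
for i in range(4):print(np.linalg.norm(h[i]-h[i-1]))
d=(h[1]+h[2]-h[0]-h[3])/2;d/=np.linalg.norm(d);print('dir',d,np.degrees(np.arctan2(d[1],d[0])))
print('gauge',plane('top',253,263,25),'corner',plane('top',275,249,25))
E
```

```text
bar [ 524.5 -105.6   90. ] [ 526.8 -101.4   90. ] [ 524.6 -106.    92.9]
ends [array([ 554.7, -103.4,   90. ]), array([ 494.7, -107.8,   90. ])] 60.078253109768774
pad [ 450.8 -229.9   81. ] [ 452.9 -232.1   81. ] [ 452.2 -230.2   79.4]
housing [array([ 557. , -164.9,   82. ]), array([ 563.6, -269. ,   82. ]), array([ 504.4, -273.6,   82. ]), array([ 497.4, -169.6,   82. ])] [ 530.6 -219.3   82. ]
59.79381471239164
104.35064554127892
59.339658339831594
104.20548084490264
dir [ 0.1 -1.   0. ] -86.26110580970243
gauge [439.7 -67.7  25. ] corner [ 468.3 -102.3   25. ]
```

```bash
python3 -m creep '{"xyz":[[1.68,2.55,0],[1.68,2.55,0],[1.68,2.55,0],[1.68,2.55,0],[1.68,2.55,0],[1.68,2.55,0],[1.68,2.55,0],[1.68,2.55,0],[1.68,2.55,0],[1.68,2.55,0],[1.68,2.55,0],[1.68,2.55,0],[1.68,2.55,0],[1.68,2.55,0],[1.68,2.55,0],[1.6,2.6,0],[0,0,0],[0,0,0],[0,0,0]],"spin":[-1.4,-1.4,-1.4,-1.4,-1.4,-1.4,-1.4,-1.4,-1.4,-1.4,-1.4,-1.4,-1.4,-1.4,-1.4,-1.5,0,0,0]}' 0.55
python3 - <<'E'
from rig import ctrl,imaging
import cv2,numpy as np
s=ctrl.read_state();print(ctrl.tip_reach,s['width'],s['orientation'].round(3))
cv2.imwrite('pics/w1.png',imaging.get_image('wrist'))
E
```

```text
clock: 1.68
position: [523.8, -106.3, 238.9]
orientation: [[0.998, 0.07, -0.001], [0.07, -0.998, -0.0], [-0.001, 0.0, -1.0]]
contact_force: [-0.2, -0.2, 0.5]
width: 0.551
grasp_force: 0.0
8.0 0.5513379269826957 [[ 0.998  0.07  -0.001]
 [ 0.07  -0.998 -0.   ]
 [-0.001  0.    -1.   ]]
```

View pics/w1.png

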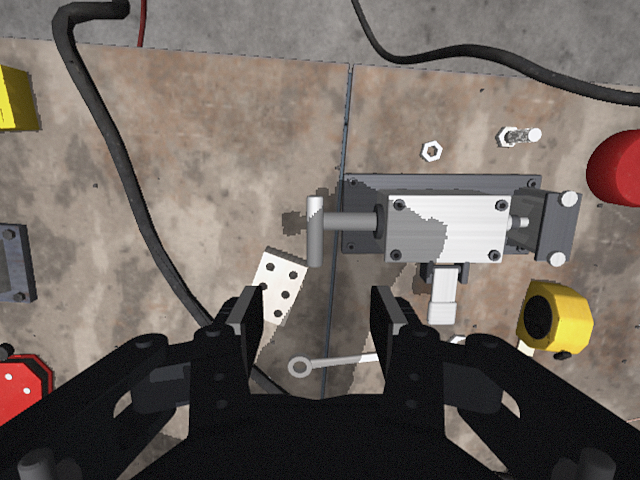

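The wrist view shows the bar at about column 315, rows 197–266, centred between the fingers. The gauge block is low and clear of the path, so I'll descend.

```bash
python3 -m creep '{"xyz":[[0,0,-2],[0,0,-2],[0,0,-2],[0,0,-2],[0,0,-2],[0,0,-2],[0,0,-1.5],[0,0,-1],[0,0,-0.9],[0,0,-0.5],[0,0,0],[0,0,0],[0,0,0]],"spin":[0,0,0,0,0,0,0,0,0,0,0,0,0]}'
```

```text
clock: 2.82
position: [524.9, -106.6, 81.2]
orientation: [[0.998, 0.069, 0.001], [0.069, -0.998, -0.001], [0.001, 0.001, -1.0]]
contact_force: [-0.2, -0.5, 0.2]
width: 0.552
grasp_force: 0.0
```

I'll bias the grip rearward, so closing can only draw the striker back and never push it onto the dowel.

```bash
python3 -m creep '{"xyz":[[0,0.25,0],[0,0.25,0],[0,0,0]],"spin":[0,0,0]}'; python3 -m creep '{"xyz":[[0,0,0],[0,0,0],[0,0,0],[0,0,0],[0,0,0],[0,0,0],[0,0,0],[0,0,0],[0,0,0],[0,0,0]],"spin":[0,0,0,0,0,0,0,0,0,0]}' 0.0
```

```text
clock: 3.07
position: [524.4, -100.8, 80.8]
orientation: [[0.998, 0.07, 0.001], [0.07, -0.998, -0.0], [0.001, 0.0, -1.0]]
contact_force: [-0.6, -0.6, -0.6]
width: 0.547
grasp_force: 0.0
clock: 3.9
position: [524.5, -103.0, 80.8]
orientation: [[0.998, 0.068, 0.0], [0.068, -0.998, -0.003], [0.0, 0.003, -1.0]]
contact_force: [-1.3, -5.2, 2.4]
width: 0.137
grasp_force: 58.4
```

```bash
python3 -m creep '{"xyz":[[-0.02,0.3,0],[-0.02,0.3,0],[-0.02,0.3,0],[-0.02,0.3,0],[-0.02,0.3,0],[0,0,0],[0,0,0]],"spin":[0,0,0,0,0,0,0]}'; python3 -m creep '{"xyz":[[-0.01,0.15,0],[0,0,0],[0,0,0]],"spin":[0,0,0]}';python3 -m creep '{"xyz":[[-0.01,0.15,0],[0,0,0],[0,0,0]],"spin":[0,0,0]}'
```

```text
clock: 4.48
position: [523.5, -88.2, 80.8]
orientation: [[0.998, 0.068, 0.0], [0.068, -0.998, -0.004], [0.0, 0.004, -1.0]]
contact_force: [-0.8, -7.7, 0.9]
width: 0.14
grasp_force: 58.5
clock: 4.73
position: [523.4, -86.9, 80.8]
orientation: [[0.998, 0.067, 0.0], [0.067, -0.998, -0.004], [0.0, 0.004, -1.0]]
contact_force: [-1.0, -7.8, 2.2]
width: 0.137
grasp_force: 58.5
clock: 4.98
position: [523.3, -85.5, 80.8]
orientation: [[0.998, 0.067, 0.0], [0.067, -0.998, -0.004], [0.0, 0.004, -1.0]]
contact_force: [-1.2, -7.9, 0.4]
width: 0.144
grasp_force: 58.5
```

```bash
for i in 1; do
python3 -m creep '{"xyz":[[-0.01,0.15,0],[0,0,0],[0,0,0]],"spin":[0,0,0]}'|egrep 'pos|forc'
python3 -m creep '{"xyz":[[-0.01,0.15,0],[0,0,0],[0,0,0]],"spin":[0,0,0]}'|egrep 'pos|forc'
python3 -m creep '{"xyz":[[-0.01,0.1,0],[0,0,0],[0,0,0]],"spin":[0,0,0]}'|egrep 'pos|forc'
done
```

```text
position: [523.3, -84.0, 80.8]
contact_force: [-1.1, -7.6, 1.4]
grasp_force: 58.5
position: [523.2, -82.6, 80.8]
contact_force: [-0.7, -7.5, 1.6]
grasp_force: 58.5
position: [523.1, -81.8, 80.8]
contact_force: [-0.4, -9.0, 0.2]
grasp_force: 58.5
```

```bash
python3 -m creep '{"xyz":[[0,0.1,0],[0,0,0],[0,0,0]],"spin":[0,0,0]}'|egrep 'pos|t_forc'
python3 -m creep '{"xyz":[[-0.01,0.1,0],[0,0,0],[0,0,0]],"spin":[0,0,0]}'|egrep 'pos|t_forc'
python3 -m creep '{"xyz":[[-0.01,0.1,0],[0,0,0],[0,0,0]],"spin":[0,0,0]}'|egrep 'pos|t_forc'
```

```text
position: [523.1, -81.0, 80.8]
contact_force: [-1.0, -9.0, 1.7]
position: [523.0, -80.1, 80.8]
contact_force: [-1.4, -10.1, 0.6]
position: [523.0, -79.2, 80.8]
contact_force: [-0.8, -9.5, 0.6]
```

```bash
python3 -m creep '{"xyz":[[0,0.1,0],[0,0,0],[0,0,0]],"spin":[0,0,0]}'|egrep 'pos|t_forc'
python3 -m creep '{"xyz":[[-0.01,0.1,0],[0,0,0],[0,0,0]],"spin":[0,0,0]}'|egrep 'pos|t_forc'
python3 -m creep '{"xyz":[[-0.01,0.1,0],[0,0,0],[0,0,0]],"spin":[0,0,0]}'|egrep 'pos|t_forc'
```

```text
position: [522.9, -78.3, 80.8]
contact_force: [-1.8, -9.6, 0.3]
position: [522.8, -77.3, 80.8]
contact_force: [-0.7, -9.9, 0.3]
position: [522.8, -76.4, 80.8]
contact_force: [-0.8, -9.8, 0.4]
```

```bash
python3 -m creep '{"xyz":[[0,0.1,0],[0,0,0],[0,0,0]],"spin":[0,0,0]}'|egrep 'pos|t_forc'
python3 -m creep '{"xyz":[[-0.01,0.1,0],[0,0,0],[0,0,0]],"spin":[0,0,0]}'|egrep 'pos|t_forc'
python3 -m creep '{"xyz":[[-0.01,0.1,0],[0,0,0],[0,0,0]],"spin":[0,0,0]}'|egrep 'pos|t_forc'
```

```text
position: [522.7, -75.5, 80.8]
contact_force: [-1.1, -10.3, 0.9]
position: [522.6, -74.5, 80.8]
contact_force: [-0.8, -10.6, 0.6]
position: [522.6, -73.6, 80.8]
contact_force: [-0.9, -10.9, 0.1]
```

```bash
python3 -m creep '{"xyz":[[0,0.1,0],[0,0,0],[0,0,0]],"spin":[0,0,0]}'|egrep 'pos|t_forc'
python3 -m creep '{"xyz":[[-0.01,0.1,0],[0,0,0],[0,0,0]],"spin":[0,0,0]}'|egrep 'pos|t_forc'
python3 -m creep '{"xyz":[[-0.01,0.1,0],[0,0,0],[0,0,0]],"spin":[0,0,0]}'|egrep 'pos|t_forc'
```

```text
position: [522.6, -72.5, 80.8]
contact_force: [-2.0, -10.5, 0.1]
position: [522.5, -71.3, 80.8]
contact_force: [-1.1, -10.6, 0.8]
position: [522.4, -70.2, 80.8]
contact_force: [-1.0, -9.3, 0.9]
```

```bash
python3 -m creep '{"xyz":[[0,0.1,0],[0,0,0],[0,0,0]],"spin":[0,0,0]}'|egrep 'pos|t_forc'
python3 -m creep '{"xyz":[[-0.01,0.1,0],[0,0,0],[0,0,0]],"spin":[0,0,0]}'|egrep 'pos|t_forc'
```

```text
position: [522.3, -69.2, 80.8]
contact_force: [-1.3, -11.1, 0.4]
position: [522.2, -68.2, 80.8]
contact_force: [0.0, -9.7, 1.0]
```

```bash
python3 -m creep '{"xyz":[[0,0.1,0],[0,0,0],[0,0,0]],"spin":[0,0,0]}'|egrep 'pos|t_forc'
python3 -m creep '{"xyz":[[-0.01,0.1,0],[0,0,0],[0,0,0]],"spin":[0,0,0]}'|egrep 'pos|t_forc'
python3 -m creep '{"xyz":[[-0.01,0.1,0],[0,0,0],[0,0,0]],"spin":[0,0,0]}'|egrep 'pos|t_forc'
```

```text
position: [522.2, -67.2, 80.8]
contact_force: [-1.4, -9.2, 0.6]
position: [522.1, -66.2, 80.8]
contact_force: [-1.3, -10.3, 2.0]
position: [522.1, -65.2, 80.8]
contact_force: [-0.5, -9.8, 0.9]
```

```bash
python3 -m creep '{"xyz":[[0,0.1,0],[0,0,0],[0,0,0]],"spin":[0,0,0]}'|egrep 'pos|t_forc'
python3 -m creep '{"xyz":[[-0.01,0.1,0],[0,0,0],[0,0,0]],"spin":[0,0,0]}'|egrep 'pos|t_forc'
python3 -m creep '{"xyz":[[-0.01,0.1,0],[0,0,0],[0,0,0]],"spin":[0,0,0]}'|egrep 'pos|t_forc'
```

```text
position: [522.0, -64.3, 80.8]
contact_force: [-2.1, -9.4, 0.7]
position: [521.9, -63.3, 80.8]
contact_force: [-1.0, -9.7, 0.7]
position: [521.8, -62.2, 80.8]
contact_force: [-0.1, -10.0, 0.5]
```

```bash
python3 -m creep '{"xyz":[[0,0.1,0],[0,0,0],[0,0,0]],"spin":[0,0,0]}'|egrep 'pos|t_forc'
python3 -m creep '{"xyz":[[-0.01,0.1,0],[0,0,0],[0,0,0]],"spin":[0,0,0]}'|egrep 'pos|t_forc'
python3 -m creep '{"xyz":[[-0.01,0.1,0],[0,0,0],[0,0,0]],"spin":[0,0,0]}'|egrep 'pos|t_forc'
```

```text
position: [521.8, -61.1, 80.8]
contact_force: [-0.7, -10.2, 1.7]
position: [521.8, -60.3, 80.8]
contact_force: [-0.9, -10.5, 0.4]
position: [521.7, -59.4, 80.8]
contact_force: [-2.0, -10.8, 0.7]
```

```bash
python3 -m creep '{"xyz":[[0,0.1,0],[0,0,0],[0,0,0]],"spin":[0,0,0]}'|egrep 'pos|t_forc'
python3 -m creep '{"xyz":[[-0.01,0.1,0],[0,0,0],[0,0,0]],"spin":[0,0,0]}'|egrep 'pos|t_forc'
```

```text
position: [521.6, -58.6, 80.8]
contact_force: [-1.5, -11.2, 0.5]
position: [521.6, -58.1, 80.8]
contact_force: [-1.0, -13.0, 0.3]
```

```bash
python3 -m creep '{"xyz":[[0,0.1,0],[0,0,0],[0,0,0]],"spin":[0,0,0]}'|egrep 'pos|t_forc'
```

```text
position: [521.6, -57.7, 80.8]
contact_force: [-1.4, -15.0, -0.6]
```

```bash
python3 -m creep '{"xyz":[[0,0.05,0],[0,0,0],[0,0,0],[0,0,0]],"spin":[0,0,0,0]}'|egrep 'pos|t_forc'
python3 - <<'E'
from rig import imaging
import cv2,numpy as np
a=cv2.imread('pics/side0.png')[255:300,285:340];im=imaging.get_image('side');cv2.imwrite('pics/s2.png',im);b=im[255:300,285:340]
cv2.imwrite('pics/cmp.png',cv2.resize(np.hstack([a,b]),None,fx=7,fy=7,interpolation=cv2.INTER_CUBIC))
E
```

```text
position: [521.6, -57.4, 80.8]
contact_force: [-1.0, -15.9, -0.0]
```

View pics/cmp.png

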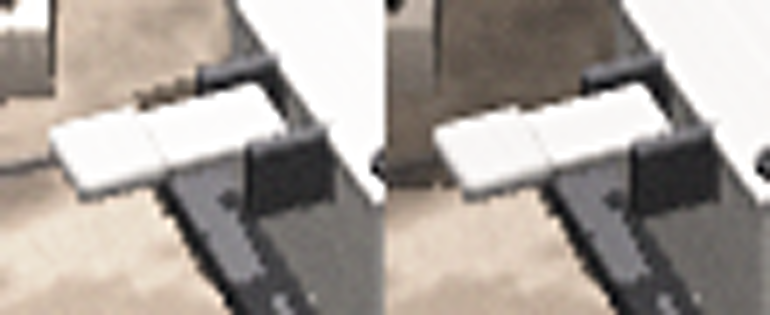

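The pad sits at the same place in both frames (left corner x≈50 versus 435−385=50), so the lever isn't dipped. That means the extra force of about 5 N is the buffer. I'll check the catch by easing forward: if it's cocked, the handle load should vanish.

```bash
for a in 1; do
python3 -m creep '{"xyz":[[0,-0.2,0],[0,0,0],[0,0,0]],"spin":[0,0,0]}'|egrep 'pos|t_forc'
python3 -m creep '{"xyz":[[0,-0.15,0],[0,0,0],[0,0,0]],"spin":[0,0,0]}'|egrep 'pos|t_forc'
python3 -m creep '{"xyz":[[0,-0.1,0],[0,0,0],[0,0,0]],"spin":[0,0,0]}'|egrep 'pos|t_forc'
done
```

```text
position: [521.6, -58.5, 80.8]
contact_force: [-1.0, -11.5, 0.4]
position: [521.7, -59.5, 80.8]
contact_force: [-1.2, -11.0, 0.5]
position: [521.7, -60.4, 80.8]
contact_force: [-0.2, -10.5, 0.4]
```

```bash
python3 -m creep '{"xyz":[[0,-0.1,0],[0,0,0],[0,0,0]],"spin":[0,0,0]}'|egrep 'pos|t_forc'
python3 -m creep '{"xyz":[[0,-0.1,0],[0,0,0],[0,0,0]],"spin":[0,0,0]}'|egrep 'pos|t_forc'
python3 -m creep '{"xyz":[[0,-0.1,0],[0,0,0],[0,0,0]],"spin":[0,0,0]}'|egrep 'pos|t_forc'
```

```text
position: [521.7, -60.5, 80.8]
contact_force: [0.5, -7.4, 1.3]
position: [521.7, -60.6, 80.8]
contact_force: [0.5, -6.4, 2.0]
position: [521.7, -60.6, 80.8]
contact_force: [0.3, -2.9, 2.6]
```

The handle stopped and the load is bleeding off, so the sear holds the striker. Unload the rest, let go and lift clear.

```bash
python3 -m creep '{"xyz":[[0,-0.08,0],[0,0,0],[0,0,0]],"spin":[0,0,0]}'|egrep 'pos|t_forc'
python3 -m creep '{"xyz":[[0,0,0],[0,0,0],[0,0,0],[0,0,0],[0,0,0],[0,0,0]],"spin":[0,0,0,0,0,0]}' 0.5
python3 -m creep '{"xyz":[[0,0,0.5],[0,0,1],[0,0,2],[0,0,2],[0,0,2],[0,0,1],[0,0,0],[0,0,0]],"spin":[0,0,0,0,0,0,0,0]}' 
python3 - <<'E'
from rig import imaging
import cv2
cv2.imwrite('pics/w3.png',imaging.get_image('wrist'))
E
```

```text
position: [521.7, -60.8, 80.7]
contact_force: [2.0, -1.2, 5.3]
clock: 14.87
position: [520.8, -61.0, 80.0]
orientation: [[0.998, 0.069, -0.001], [0.069, -0.998, 0.0], [-0.001, -0.0, -1.0]]
contact_force: [0.1, 0.3, 0.1]
width: 0.5
grasp_force: 0.0
clock: 15.53
position: [521.6, -61.3, 165.9]
orientation: [[0.998, 0.069, 0.002], [0.069, -0.998, -0.001], [0.002, 0.001, -1.0]]
contact_force: [-0.0, 1.0, -0.6]
width: 0.497
grasp_force: 0.0
```

View pics/w3.png

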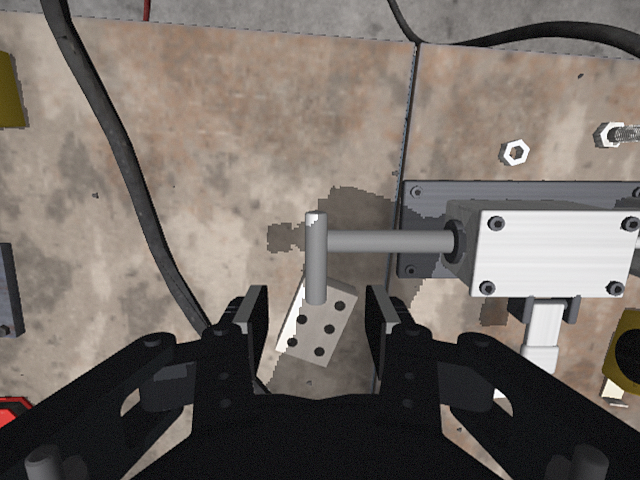

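The rod is drawn well out (bar at about column 316, with a long stretch of rod showing) and stays cocked with the jaws open. Next I go over the pad with the jaws shut.

```bash
python3 -m creep '{"xyz":[[-1,-2.4,0],[-1,-2.4,0],[-1,-2.4,0],[-1,-2.4,0],[-1,-2.4,0],[-1,-2.4,0],[-1,-2.4,0],[0,0,0],[0,0,0],[0,0,0],[0,0,0],[0,0,0]],"spin":[0,0,0,0,0,0,0,0,0,0,0,0]}' 0
python3 -c "
from rig import ctrl;print(ctrl.tip_reach)"
```

```text
clock: 16.58
position: [451.2, -228.0, 164.9]
orientation: [[0.998, 0.071, -0.001], [0.071, -0.998, 0.001], [-0.001, -0.001, -1.0]]
contact_force: [0.4, -0.3, -0.5]
width: 0.002
grasp_force: 0.0
8.0
```

```bash
python3 -m creep '{"xyz":[[0,-0.1,-1.5],[0,-0.1,-1.5],[0,0,-1.5],[0,0,-1],[0,0,-0.8],[0,0,-0.4],[0,0,0],[0,0,0]],"spin":[0,0,0,0,0,0,0,0]}'|egrep 'pos|t_forc'
python3 -m creep '{"xyz":[[0,0,-0.3],[0,0,0],[0,0,0]],"spin":[0,0,0]}'|egrep 'pos|t_forc'
python3 -m creep '{"xyz":[[0,0,-0.3],[0,0,0],[0,0,0]],"spin":[0,0,0]}'|egrep 'pos|t_forc'
python3 -m creep '{"xyz":[[0,0,-0.2],[0,0,0],[0,0,0]],"spin":[0,0,0]}'|egrep 'pos|t_forc'
```

```text
position: [451.4, -231.1, 98.6]
contact_force: [-0.4, 0.7, 0.2]
position: [451.3, -231.3, 95.7]
contact_force: [-0.3, 0.4, 0.3]
position: [451.0, -231.1, 92.2]
contact_force: [-0.2, 0.0, -0.5]
position: [451.0, -231.1, 90.2]
contact_force: [0.2, 1.5, -0.7]
```

```bash
python3 -m creep '{"xyz":[[0,0,-0.2],[0,0,0],[0,0,0]],"spin":[0,0,0]}'|egrep 'pos|t_forc'
python3 -m creep '{"xyz":[[0,0,-0.2],[0,0,0],[0,0,0]],"spin":[0,0,0]}'|egrep 'pos|t_forc'
python3 -m creep '{"xyz":[[0,0,-0.15],[0,0,0],[0,0,0]],"spin":[0,0,0]}'|egrep 'pos|t_forc'
```

```text
position: [451.2, -231.3, 88.4]
contact_force: [-0.7, -0.0, 1.5]
position: [451.0, -231.2, 86.5]
contact_force: [-1.3, -0.6, 4.0]
position: [450.8, -231.3, 85.1]
contact_force: [-2.4, -0.2, 4.7]
```

```bash
python3 -m creep '{"xyz":[[0,0,-0.15],[0,0,0],[0,0,0]],"spin":[0,0,0]}'|egrep 'pos|t_forc'
python3 -m creep '{"xyz":[[0,0,-0.1],[0,0,0],[0,0,0]],"spin":[0,0,0]}'|egrep 'pos|t_forc'
```

```text
position: [451.0, -231.0, 83.1]
contact_force: [-0.2, -0.2, 0.2]
position: [451.2, -231.0, 82.2]
contact_force: [0.1, -0.1, 0.4]
```

The force dropped out at about 6 mm, which looks like firing. I'll lift and look.

```bash
python3 -m creep '{"xyz":[[0,0,1],[0,0,2],[0,0,3],[0,0,3],[-2,0,2],[-3,-2,0],[-3,-2,0],[-3,-2,0],[0,0,0],[0,0,0]],"spin":[0,0,0,0,0,0,0,0,0,0]}'|egrep 'clo|pos|t_forc'
python3 - <<'E'
from rig import imaging
import cv2,numpy as np
t=imaging.get_image('top');s=imaging.get_image('side')
a=cv2.resize(t[175:285,265:425],None,fx=3.6,fy=3.6,interpolation=cv2.INTER_CUBIC);b=cv2.resize(s[210:350,260:400],(396,396),interpolation=cv2.INTER_CUBIC)[:,:224]
cv2.imwrite('pics/end.png',np.hstack([a,b]))
E
```

```text
clock: 20.08
position: [339.9, -292.1, 193.2]
contact_force: [-0.3, 0.5, -0.5]
```

View pics/end.png

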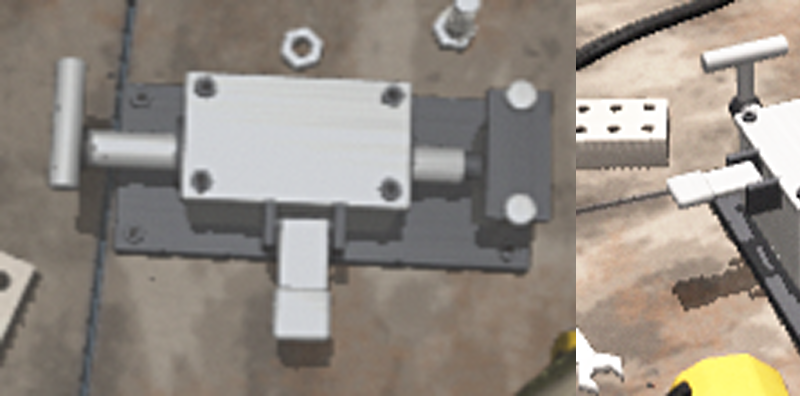

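The striker has fired. The bar centre moved from column 278.4 to 283.6 (about 9 mm forward), so the nose is flush on the block. The lever is back up, and the nut, bolt and gauge block haven't moved.

```bash
python3 -c "
from rig import ctrl;print(ctrl.close_job())"
```

```text
the job is handed in; nothing more can be done
None
```

The striker was drawn until the sear caught, released still cocked, and fired with a press of about 5 N on the trip lever; the final top view shows it about 9 mm further forward than at the start, so the dowel should be flush, and I handed the job in at about 20 s.

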